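# Unlock the filter seal press and hold its cam lever at full lift

## Robot

A 6-joint arm with a two-finger parallel gripper is mounted at the origin on the work surface. World frame = base frame: x ahead of the robot, y to its left, z up, the work surface at z = 0. Lengths are in m, angles in rad, forces in N, time in s.
With the tool pointing down it reaches from about 0.35 to 0.95 m from the base axis. Payload 17.4 kg.
Tool frame: the origin (TCP) lies between the finger pads; the fingertips stand 19 mm ahead of it and the grasp point (between the pads) is the TCP (tips_ahead is the distance from the TCP to the fingertips, in m); y points along the fingers, x is the direction in which the jaws open and shut, and the axes are right-handed (so a half turn about y gives the same grasp; the last joint's range is limited). The gripper opens to 93 mm and grips with 3 to 60 N. Pads are 15 mm wide; open, the fingers measure 128 mm over their backs; the gripper's body (75 mm by 188 mm) begins 65 mm behind the grasp point.
Start: joints at [-1.285, 0.116, 1.442, -0, 1.584, -0.038], TCP at [0.215, -0.64, 0.238] pointing down, gripper open.
Joint ranges: [-2.83, 2.83], [-0.83, 2.19], [0.07, 2.5], [-1.14, 4.28], [0.01, 3], [-2.97, 2.97]. Speed limits (rad/s): [1.89, 1.89, 2.22, 3.14, 3.14, 3.14].

## Interface

Orientations are given as a 3x3 rotation matrix whose columns are the frame's x, y, z axes.
In Python, from bench import observe, get_image, camera_info, sign_off, tips_ahead gives the robot as it stands.
- The arm moves only by the shell command python3 -m pendant 'ROWS' [FORCE]. ROWS is JSON, one flat list of numbers, 7 for each row, row after row: the finger opening in mm, from 0 to 93, then the shift along the tool's x, y, z as a fraction of full scale, then the turn, a rotation vector about the tool's x, y, z as a fraction of full scale. A call has 1 to 5 rows; each row is the pose to reach, as a shift and turn from the pose commanded when the call began, along the tool's axes at that moment, turning the shorter way round; what a row does not reach only later rows make up. Full scale, the value 1, is 12 cm for a shift and pi rad for a turn. A row lasts 1/10 s, in which the tool goes at most 50 mm and 8.59 degrees, less where a joint would pass 70% of its speed; a pose out of reach is approached as far as the arm can. A call with a number of a shift or a turn outside -1 to 1 is refused whole. A call with a gripper value outside its range is refused whole. The fingers move at their own pace and stop on an object; FORCE is the grip in N (left out, the last holds). Time passes only in rows, so rows that repeat a pose let the fingers close. It gives the time, the measured TCP pose, the force and the opening at its end, in the units of the state.
- observe(): the state, without advancing time (a new reading comes with each control period).
- get_image(name): name is "scene" or "top" or "wrist"; returns (picture, depth): 384x512x3 uint8, red, green, blue; 384x512 float32, m along the optical axis (not along the pixel's ray), 0 where there is no reading.
- camera_info(name): a dict with "vertical_fov" (degrees; the focal length in pixels is half the picture's height over the tangent of half this angle, whatever the lens; pixels are square), "cx", "cy" (the principal point, pixels), "cam_to_world" (4x4, takes a point from camera to world coordinates). Camera axes: x right, y down, z forward; pixel columns grow to the right and rows downward; lengths in m; the calibration is good to about 2 mm. The wrist camera is an equidistant fisheye: a pixel r from the principal point sees the ray r / f radians off the axis. A picture is of the moment at which its call begins: read the wrist's pose just before it. camera_info takes no time and is no camera call; for the wrist camera it gives the pose at the moment of the call.
- sign_off(): hands the job in, once; it reports no verdict.
The state is a dict: "time": time; "qpos": joint angles; "qvel": joint speeds; "effort": joint torques, N m; "tcp_pos": TCP position; "orientation": TCP orientation; "force": force on the tool from outside, world axes, zero at the start; "wrist_torque": the same for the moment, N m; "grip_width": opening from 0.0 (shut) to 1.0 (fully open).
Only numpy, scipy, OpenCV 4.12 (cv2) and the standard library are available. Lean on these libraries where they do the work, as an engineer would, in place of code of your own. Each camera call takes 0.05 s, during which the arm holds its last target.

## Task

On the water filter seal press, slide the yellow transport lock grip fully home to its end stop, so that its bolt clears the lever. Then swing the red-handled cam lever up to the cam's highest point, where the lever stands straight up and the filter bowl is lifted as high as it goes against the sealing head, and finish while still holding the red handle there with the gripper's fingers: the lever is sprung and falls back if let go. Leave the other things on the bench where they are.

Things in the scene. Friction and masses are not known exactly. Their poses are not given: they have to be found in the camera images.
- press: the bench seal press, fixed to the table: blue base plate 250 x 210 mm, grey blocks, white sealing head on two rear posts, 228 mm tall overall, the head reaching 45 mm to either side and to the front of the origin. Origin on the table under the middle of the filter bowl. Own axes: x from the press's front (lock side, roughly towards the robot) to its back, y to the left (lock travel), z up. It is placed and turned differently each time
- lock_grip (a point): centre of the top of the yellow lock grip, a block 24 mm (press x) x 20 mm (press y) x 38 mm tall, on a grey track block 40 mm wide in press x, whose top is 97 mm above the table. A steel bolt 10 mm thick, 5 mm above the track, leaves the grip towards the lever (press -y). It turns with the press
- lock_slide (a joint): travel of the yellow lock grip in m: 0 to 0.06, growing along press +y (away from the lever). Near 0 its bolt lies over the lever's arm and stops it from rising past about 0.3 rad; 0.06 is the end stop, lever free. Sliding friction about 2.5 N; it stays where it is left
- cam_axis (a point): point on the lever's turning axis, level with the middle of the free red bar: press coordinates (0, -131, 55) mm. The axis is parallel to press y
- lever_handle (a point): middle (centreline) of the free red bar, 18 mm thick and round, at the end of the lever's 12 x 12 mm steel arm, 140 mm from the turning axis. The bar lies along press y and sticks out from the arm away from the press: from this point it reaches 38 mm outwards (press -y) and 34 mm inwards to the arm. It is fast on the arm, so it turns and rubs inside a grip as the lever swings
- cam_lever (a joint): lever angle in rad: 0 level, pointing to the press's front (press -x); grows as the handle rises; 1.57 straight up = the cam's highest lift; beyond that, up to the stop at 2.1, the lift drops again. The handle lies at cam_axis + 140 mm * (-cos(angle) in press x, sin(angle) in z). It starts at 0 to 0.25; a spring and friction resist rising with at most about 6 N at the bar, and it falls back to about 0.6 if let go at the top
- lift_table (a joint): lift of the table that carries the filter bowl, in m: 0 at rest, 0.014 at the cam's highest point (0.014 * sin(lever angle))
- spare_bowl: loose spare teal filter bowl, open cup 72 mm across, 75 mm tall, standing on the table left of the press; leave alone. Origin: centre of its underside
- seal_ring: loose black rubber sealing ring 68 mm across, 10 mm thick, lying left of the lock; leave alone. Origin: centre of its underside
- filter_can: white and blue filter canister 60 mm across, 160 mm tall, standing on the right; leave alone. Origin: centre of its underside
- screwdriver: screwdriver with orange handle lying on the right; leave alone
- bowl_wrench: blue plastic bowl wrench (100 mm ring on a 115 mm flat handle) lying on the left; leave alone. Origin: ring centre, underside
- fittings_tray: grey two-part tray 120 x 170 x 40 mm on the right; leave alone. Origin: centre of its underside

How it is judged:
On the way, in this order (a step that is already met when the one before it is completed fails the run):
1. the yellow lock grip is slid to its end stop while the lever is still down (value of joint lock_slide above 0.055 m and value of joint cam_lever below 0.6 rad), for 0.2 s.
2. the fingers hold the lever at the cam's highest point (value of joint cam_lever between 1.37 and 1.77 rad and value of joint lift_table above 0.0132 m and contact force between the fingers and cam_lever above 1 N), for 0.3 s.
At the end, for the whole second after the job is handed in: The lock grip is at its end stop (within 5 mm), the lever stands within 0.2 rad of straight up with the table lifted at least 13.2 of its 14 mm, it is still (under 0.1 rad/s), and the gripper's fingers are holding the lever handle with more than 1 N (all of step 2 and value of joint lock_slide above 0.055 m and velocity of joint cam_lever between -0.1 and 0.1 rad/s); the arm keeps its last pose, push and grip.
It fails at once if a bystander on the bench is moved more than 30 mm (distance of any of spare_bowl, seal_ring, filter_can, screwdriver, bowl_wrench, fittings_tray from where it was at the start of the episode above 0.03 m).
It also fails if it takes over 56 s, if anything falls off the work surface, if the arm or the gripper's body presses on something with over 40 N, if the wrist force passes 120 N, or if a joint passes its speed limit or range.

## Working session

There is one attempt and no reset: what is moved stays moved. The work goes in short steps, Python scripts to look and compute and a shell command to move; the robot and the scene stay as the last step left them, time stands still between calls to the robot, and variables do not carry over. Pictures are saved under pics/ and viewed, and the job is handed in when it is done.

```bash
mkdir -p pics
cat > h.py <<'E'
import numpy as np, cv2
from bench import *
def save(n,f):
    ci=camera_info(n); im,d=get_image(n); cv2.imwrite(f,im[:,:,::-1]); np.savez(f[:-4]+'.npz',im=im,d=d,T=ci['cam_to_world'],f=192/np.tan(np.radians(ci['vertical_fov']/2)),cx=ci['cx'],cy=ci['cy']); return im,d
def world(f):
    z=np.load(f); d=z['d']; v,u=np.mgrid[0:384,0:512]
    P=np.stack([(u-z['cx'])/z['f']*d,(v-z['cy'])/z['f']*d,d],-1)
    W=P@z['T'][:3,:3].T+z['T'][:3,3]; W[d==0]=np.nan
    return z['im'],W
E
python3 - <<'E'
from h import *
for n in('scene','top'): save(n,f'pics/{n}1.png'); print(camera_info(n))
o=observe(); print(o['tcp_pos'],o['orientation'],o['time'])
E
ls
```

```text
{'vertical_fov': 52.274092447657374, 'cx': 255.01512569069527, 'cy': 187.5973239235874, 'cam_to_world': array([[ 0.88933059,  0.29688589, -0.34777848,  1.04975735],
       [ 0.45711665, -0.59658269,  0.65964646, -0.93684168],
       [-0.01163889, -0.74561911, -0.66627072,  1.05914827],
       [ 0.        ,  0.        ,  0.        ,  1.        ]])}
{'vertical_fov': 57.22495003792586, 'cx': 257.34448419777294, 'cy': 192.6624043881831, 'cam_to_world': array([[ 0.00506538, -0.99275464,  0.12005232,  0.41430246],
       [-0.99976309, -0.007569  , -0.02040766, -0.01202615],
       [ 0.02116847, -0.11992051, -0.99255779,  1.25745726],
       [ 0.        ,  0.        ,  0.        ,  1.        ]])}
[ 0.21469589 -0.63976756  0.23697963] [[ 3.18197983e-01 -3.08296123e-04  9.48024234e-01]
 [-9.48023712e-01  9.95776703e-04  3.18198131e-01]
 [-1.04211970e-03 -9.99999457e-01  2.45821034e-05]] 0.1
h.py
pics
```

View pics/scene1.png

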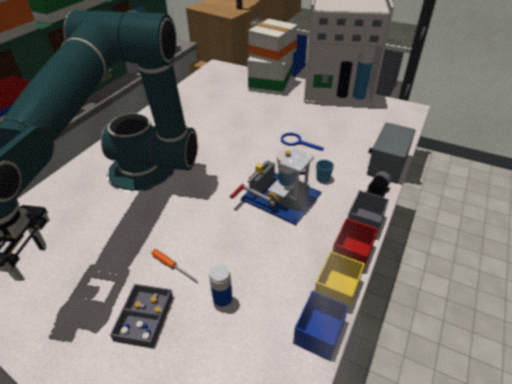

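View pics/top1.png

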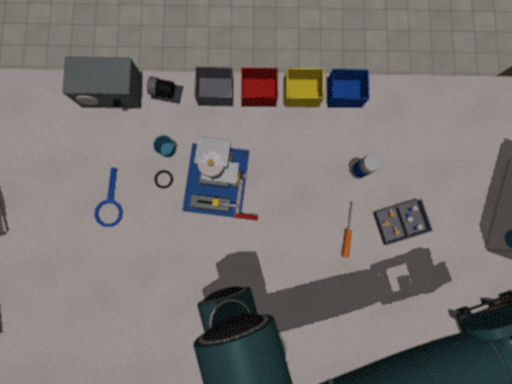

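Top view: yellow grip near (215,203), red bar near (247,217), blue base around (217,180). Ring at (164,180) and bowl at (165,146) lie to the left. Measuring now.

Run:
```python
from h import *
im,W=world('pics/top1.npz')
hsv=cv2.cvtColor(im,cv2.COLOR_RGB2HSV)
v,u=np.mgrid[0:384,0:512]
roi=(u>175)&(u<262)&(v>130)&(v<228)
H,S,V=[hsv[...,i].astype(int) for i in range(3)]
def rep(n,m):
    p=W[m]; p=p[~np.isnan(p[:,0])]
    print(n,len(p),np.median(p,0).round(4),p.min(0).round(3),p.max(0).round(3)); return p
red=rep('red',roi&((H<8)|(H>172))&(S>140)&(V>60))
yel=rep('yel',roi&(H>18)&(H<35)&(S>120)&(v>190))
b=roi&(H>100)&(H<125)&(S>120)&(W[...,2]<0.03)
blue=rep('blue',b)
r=cv2.minAreaRect(blue[:,:2].astype(np.float32)); print(r, cv2.boxPoints(r))
# fit red axis
q=red[red[:,2]>0.03]; c=q.mean(0); s=np.linalg.svd(q-c)[2][0]; print('redaxis',c,s,((q-c)@s).min(),((q-c)@s).max(), len(q))
big=cv2.resize(im[125:235,150:275],None,fx=6,fy=5,interpolation=cv2.INTER_CUBIC); cv2.imwrite('pics/topzoom.png',big[:,:,::-1])
im2,_=world('pics/scene1.npz')
big=cv2.resize(im2[125:235,220:350],None,fx=6,fy=5,interpolation=cv2.INTER_CUBIC); cv2.imwrite('pics/sczoom.png',big[:,:,::-1])
```

```text
red 79 [0.4782 0.0014 0.0733] [ 0.468 -0.032  0.068] [0.485 0.038 0.08 ]
yel 53 [0.5189 0.0999 0.1353] [0.507 0.09  0.094] [0.536 0.117 0.142]
blue 1338 [0.5773 0.1272 0.0117] [0.484 0.    0.003] [0.741 0.225 0.029]
((0.6099574565887451, 0.11121930181980133), (0.20242956280708313, 0.24077127873897552), 83.08262634277344) [[ 0.478258    0.02524027]
 [ 0.7172767  -0.00375772]
 [ 0.7416569   0.19719833]
 [ 0.5026382   0.22619632]]
redaxis [0.47790825 0.00173271 0.07324627] [-0.11385425 -0.99349638 -0.00146641] -0.03677371108982817 0.0349044611591345 79
```

View pics/topzoom.png

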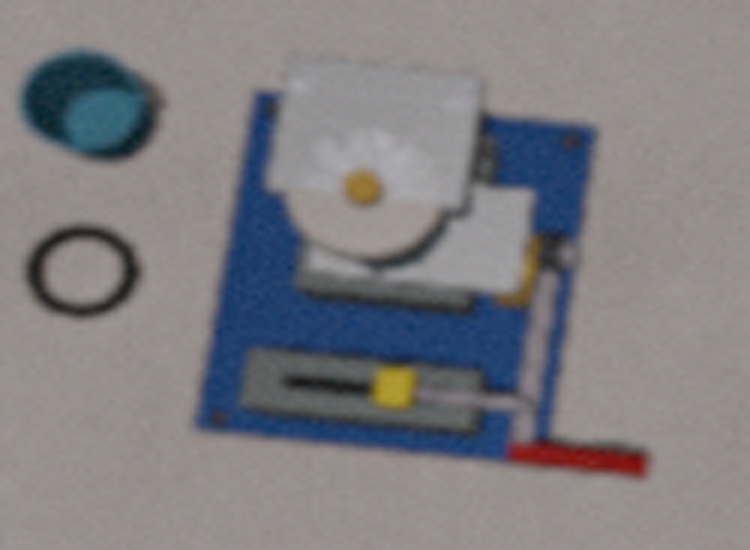

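View pics/sczoom.png

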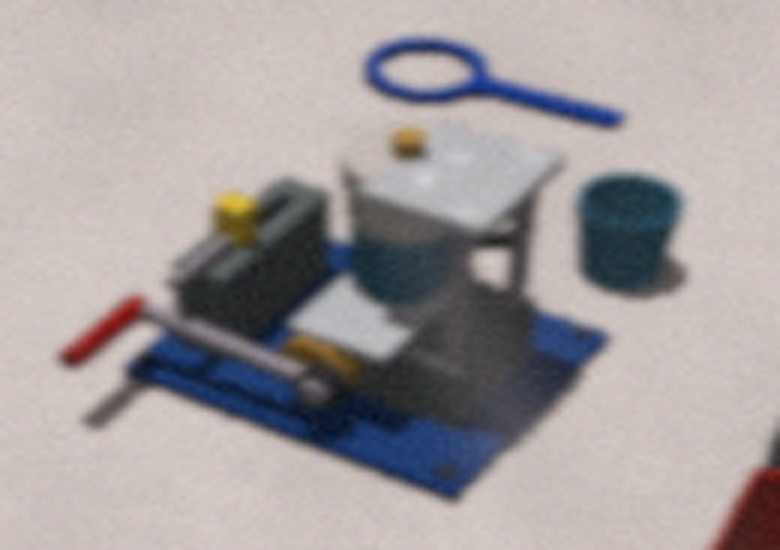

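```bash
cat >> h.py <<'E'
from scipy.spatial.transform import Rotation as Ro
YAW=np.radians(-6.7)
ex=np.array([np.cos(YAW),np.sin(YAW),0]); ey=np.array([-np.sin(YAW),np.cos(YAW),0]); ez=np.array([0,0,1.])
def Rt(x): y=-ez; return np.stack([x,y,np.cross(x,y)],1)
def go(p,R):
    o=observe(); R0=np.array(o['orientation']); p0=np.array(o['tcp_pos'])
    s=R0.T@(np.array(p)-p0)/0.12; t=Ro.from_matrix(R0.T@R).as_rotvec()/np.pi
    print('t',o['time'],'tcp',p0.round(4),'shift',s.round(3),'turn',t.round(3),'F',np.round(o['force'],1),'q',np.round(o['qpos'],2),'w',o['grip_width'])
E
python3 - <<'E'
from h import *
im,W=world('pics/top1.npz')
hsv=cv2.cvtColor(im,cv2.COLOR_RGB2HSV).astype(int)
v,u=np.mgrid[0:384,0:512]
m=(u>175)&(u<262)&(v>190)&(v<228)&(hsv[...,0]>18)&(hsv[...,0]<35)&(hsv[...,1]>90)&(W[...,2]>.127)
p=W[m]; print(len(p),p.mean(0),p.min(0),p.max(0))
cam=np.array([0.4785,0.0037,0])+0.1395*ex; O=cam+.131*ey
g=p.mean(0); print('cam',cam,'O',O,'grip press',(g-O)@ex,(g-O)@ey)
go(np.r_[g[:2],.30],Rt(-ey))
E
```

```text
47 [0.51857201 0.09913103 0.13521558] [0.50661821 0.09020439 0.13015436] [0.53218401 0.1099629  0.14160454]
cam [ 0.61704731 -0.01257557  0.        ] O [0.63233117 0.11752979 0.        ] grip press -0.110835663741932 -0.03154547080575986
t 0.1 tcp [ 0.2147 -0.6398  0.237 ] shift [-5.032 -0.52   4.36 ] turn [ 0.    0.14 -0.  ] F [-0.3  0.9  0.4] q [-1.28  0.12  1.44 -0.    1.58 -0.04] w 0.9988090182441022
```

```bash
python3 -m pendant '[93,-0.84,-0.52,0.727,0,0,0, 93,-0.84,-0.52,0.727,0,0,0, 93,-0.84,-0.52,0.727,0,0,0, 93,-0.84,-0.52,0.727,0,0,0]' 
python3 -m pendant '[93,-0.84,0,0.727,0,0,0, 93,-0.84,0,0.727,0,0,0, 93,-0.84,0,0.727,0,0,0, 93,-0.84,0,0.727,0,0,0]' 
python3 -m pendant '[93,-0.84,0,0.727,0,0,0, 93,-0.84,0,0.727,0,0,0, 93,-0.84,0,0.727,0,0,0, 93,-0.84,0,0.727,0,0,0]' 
python3 -m pendant '[93,-0.84,0,0.727,0,0,0, 93,-0.84,0,0.727,0,0,0, 93,-0.84,0,0.727,0,0,0, 93,-0.84,0,0.727,0,0,0]' 
python3 -m pendant '[93,-0.84,0,0.727,0,0,0, 93,-0.84,0,0.727,0,0,0, 93,-0.84,0,0.727,0,0,0, 93,-0.84,0,0.727,0,0,0]'
python3 -c "
from h import *
go([.5186,.0991,.30],Rt(-ey))"
```

```text
time: 0.5
tcp_pos: [0.2671, -0.5139, 0.3039]
orientation: [[0.321, 0.003, 0.947], [-0.947, -0.004, 0.321], [0.005, -1.0, 0.001]]
force: [0.4, -0.7, 1.5]
grip_width: 1.0
time: 0.9
tcp_pos: [0.3171, -0.3909, 0.3002]
orientation: [[0.321, 0.001, 0.947], [-0.947, -0.0, 0.321], [0.0, -1.0, 0.001]]
force: [-0.5, 0.2, 1.3]
grip_width: 1.005
time: 1.3
tcp_pos: [0.3676, -0.268, 0.3]
orientation: [[0.321, 0.0, 0.947], [-0.947, 0.0, 0.321], [-0.0, -1.0, 0.0]]
force: [0.1, -0.9, 0.6]
grip_width: 1.001
time: 1.7
tcp_pos: [0.4183, -0.1449, 0.2996]
orientation: [[0.321, -0.0, 0.947], [-0.947, 0.001, 0.321], [-0.001, -1.0, -0.0]]
force: [0.3, -0.2, 0.2]
grip_width: 1.001
time: 2.1
tcp_pos: [0.4691, -0.0219, 0.2993]
orientation: [[0.321, -0.001, 0.947], [-0.947, 0.0, 0.321], [-0.001, -1.0, -0.001]]
force: [1.0, -0.3, -0.6]
grip_width: 0.998
t 2.1 tcp [ 0.4691 -0.0219  0.2993] shift [-0.823 -0.006  0.714] turn [ 0.     0.141 -0.   ] F [ 1.  -0.3 -0.6] q [-0.1  -0.35  1.77  0.    1.72  1.14] w 0.9983819467195243
```

```bash
python3 -m pendant '[60,-0.823,0,0.714,0,0.141,0, 60,-0.823,0,0.714,0,0.141,0, 60,-0.823,0,0.714,0,0.141,0, 60,-0.823,0,0.714,0,0.141,0, 60,-0.823,0,0.714,0,0.141,0]' 
python3 -c "
from h import *
go([.5186,.0991,.138],Rt(-ey))
save('wrist','pics/w1.png'); print(camera_info('wrist')); save('top','pics/top2.png')
z=np.load('pics/top2.npz')['im']; cv2.imwrite('pics/top2z.png',cv2.resize(z[125:235,150:275],None,fx=6,fy=5)[:,:,::-1])"
```

```text
time: 2.6
tcp_pos: [0.5182, 0.0964, 0.2993]
orientation: [[-0.118, -0.001, 0.993], [-0.993, -0.001, -0.118], [0.001, -1.0, -0.001]]
force: [-0.2, -0.1, -0.0]
grip_width: 0.658
t 2.6 tcp [0.5182 0.0964 0.2993] shift [-0.024  1.344  0.002] turn [ 0. -0.  0.] F [-0.2 -0.1 -0. ] q [ 0.14 -0.22  1.66 -0.    1.7   1.82] w 0.6575555464382937
{'vertical_fov': 65.70646984690485, 'cx': 253.8153019051331, 'cy': 196.5694692311538, 'cam_to_world': array([[-1.18000653e-01, -9.51181681e-01, -2.85182846e-01,
         5.98058640e-01],
       [-9.93013152e-01,  1.13276099e-01,  3.30666805e-02,
         8.64102692e-02],
       [ 8.51979509e-04,  2.87092207e-01, -9.57902573e-01,
         4.45468435e-01],
       [ 0.00000000e+00,  0.00000000e+00,  0.00000000e+00,
         1.00000000e+00]])}
```

View pics/w1.png

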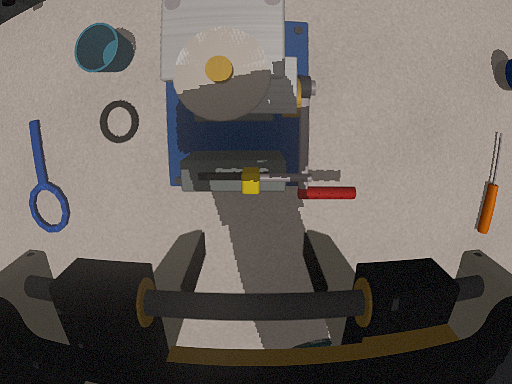

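Wrist view: yellow grip at (251,181), red bar (300–355,193), bolt over the lever arm. Cross-checking with its depth.

```bash
cat >> h.py <<'E'
def worldw(f):
    z=np.load(f); d=z['d']; v,u=np.mgrid[0:384,0:512]
    a=u-z['cx']; b=v-z['cy']; r=np.hypot(a,b)+1e-9; th=r/z['f']; k=np.tan(th)/r*d
    P=np.stack([a*k,b*k,d],-1); W=P@z['T'][:3,:3].T+z['T'][:3,3]; W[d==0]=np.nan
    return z['im'],W
E
python3 - <<'E'
from h import *
im,W=worldw('pics/w1.npz')
hsv=cv2.cvtColor(im,cv2.COLOR_RGB2HSV).astype(int); H,S,V=[hsv[...,i] for i in range(3)]
v,u=np.mgrid[0:384,0:512]
m=(abs(u-251)<15)&(abs(v-181)<18)&(H>18)&(H<35)&(S>120)
p=W[m];print(len(p),np.median(p,0)); t=p[p[:,2]>.13]; print('yel top',len(t),t.mean(0),t.min(0),t.max(0))
m=(u>290)&(u<365)&(abs(v-193)<15)&((H<8)|(H>172))&(S>130)
p=W[m]; print('red',len(p),p.mean(0),p.min(0),p.max(0)); s=np.linalg.svd(p-p.mean(0))[2][0]; print(s)
O=np.array([0.63233117,0.11752979,0]); q=p-O; print((q@ex).min(),(q@ex).max(),(q@ey).min(),(q@ey).max(),np.percentile(p[:,2],[5,50,95]))
go([.5186,.0991,.138],Rt(-ey))
E
```

```text
478 [nan nan nan]
yel top 388 [0.52187155 0.09951774 0.13433733] [0.50906054 0.08925138 0.13073802] [0.53350869 0.10973054 0.13767639]
red 671 [nan nan nan] [nan nan nan] [nan nan nan]Traceback (most recent call last):
  File "<stdin>", line 8, in <module>
    u, s, vh = gufunc(a, signature=signature)
               ~~~~~~^^^^^^^^^^^^^^^^^^^^^^^^
    raise LinAlgError("SVD did not converge")
numpy.linalg.LinAlgError: SVD did not converge
```

Run:
```python
from h import *
im,W=worldw('pics/w1.npz')
hsv=cv2.cvtColor(im,cv2.COLOR_RGB2HSV).astype(int); H,S,V=[hsv[...,i] for i in range(3)]
v,u=np.mgrid[0:384,0:512]
m=(u>290)&(u<365)&(abs(v-193)<15)&((H<8)|(H>172))&(S>130)&~np.isnan(W[...,0])
p=W[m]; p=p[(p[:,2]>.04)&(p[:,2]<.1)]; print('red',len(p),p.mean(0),p.min(0),p.max(0)); s=np.linalg.svd(p-p.mean(0))[2][0]; print(s)
O=np.array([0.63233117,0.11752979,0]); q=p-O; print(np.percentile(q@ex,[2,50,98]),np.percentile(q@ey,[1,99]),np.percentile(p[:,2],[5,50,95]))
go([.521,.0993,.138],Rt(-ey))
```

```text
red 667 [0.48078677 0.00179559 0.07162854] [ 0.46790769 -0.03830669  0.06452797] [0.49067072 0.04139657 0.07491948]
[-0.10292476 -0.99468857 -0.00107267]
[-0.14503619 -0.13691407 -0.13004426] [-0.17181057 -0.0936806 ] [0.06803411 0.0720263  0.07383928]
t 2.7 tcp [0.5179 0.0958 0.2999] shift [-0.033  1.349  0.023] turn [ 0. -0.  0.] F [-0.9  0.3  0.3] q [ 0.13 -0.22  1.66 -0.    1.7   1.82] w 0.6488774829259624
```

```bash
python3 -m pendant '[60,-0.033,0.4,0.023,0,0,0, 60,-0.033,0.8,0.023,0,0,0, 60,-0.033,0.95,0.023,0,0,0, 60,-0.033,0.95,0.023,0,0,0]' 
python3 -c "
from h import *
go([.521,.0993,.138],Rt(-ey))"
```

```text
time: 3.1
tcp_pos: [0.5198, 0.0994, 0.1834]
orientation: [[-0.119, -0.004, 0.993], [-0.993, -0.001, -0.119], [0.001, -1.0, -0.004]]
force: [-0.1, -0.3, 0.5]
grip_width: 0.645
t 3.1 tcp [0.5198 0.0994 0.1834] shift [-0.001  0.378  0.011] turn [ 0.001 -0.001  0.   ] F [-0.1 -0.3  0.5] q [ 0.14 -0.18  1.82 -0.    1.51  1.83] w 0.6450337908013868
```

```bash
python3 -m pendant '[60,0,0.3,0.01,0,0,0, 60,0,0.37,0.01,0,0,0, 60,0,0.37,0.01,0,0,0]' 
python3 -m pendant '[0,0,0,0,0,0,0, 0,0,0,0,0,0,0, 0,0,0,0,0,0,0, 0,0,0,0,0,0,0, 0,0,0,0,0,0,0]' 20
python3 -c "
from h import *
go([.521,.0993,.138],Rt(-ey)); save('wrist','pics/w2.png')"
```

```text
time: 3.4
tcp_pos: [0.522, 0.1003, 0.142]
orientation: [[-0.119, -0.001, 0.993], [-0.993, -0.0, -0.119], [0.0, -1.0, -0.001]]
force: [0.5, -0.8, 1.1]
grip_width: 0.645
time: 3.9
tcp_pos: [0.5222, 0.1011, 0.1419]
orientation: [[-0.119, 0.0, 0.993], [-0.993, 0.0, -0.119], [-0.0, -1.0, 0.0]]
force: [-0.3, -0.7, 0.7]
grip_width: 0.263
t 3.9 tcp [0.5222 0.1011 0.1419] shift [ 0.016  0.033 -0.008] turn [-0.    -0.001 -0.   ] F [-0.3 -0.7  0.7] q [ 0.14 -0.16  1.87  0.    1.43  1.83] w 0.262851973081931
```

View pics/w2.png

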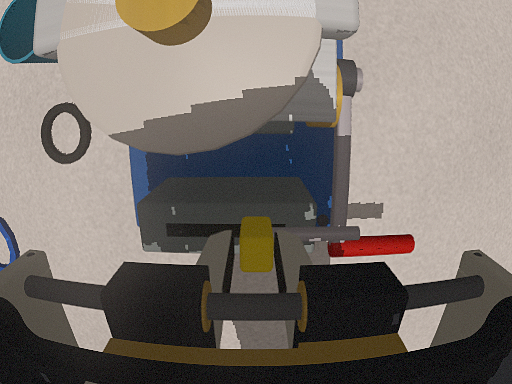

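The fingers straddle the yellow grip at (256,243) and are still closing. I'll lower slightly and finish the grip.

```bash
python3 -m pendant '[0,0,0.04,0,0,0,0, 0,0,0.04,0,0,0,0, 0,0,0.04,0,0,0,0, 0,0,0.04,0,0,0,0]' 20
python3 -c "
from h import *
go([.521,.0993,.138],Rt(-ey))"
```

```text
time: 4.35
tcp_pos: [0.5233, 0.1011, 0.139]
orientation: [[-0.119, 0.004, 0.993], [-0.993, 0.0, -0.119], [-0.001, -1.0, 0.004]]
force: [-1.2, -1.3, 16.9]
grip_width: 0.215
t 4.35 tcp [0.5233 0.1011 0.139 ] shift [ 0.017  0.008 -0.017] turn [-0.001 -0.001 -0.   ] F [-1.2 -1.3 16.9] q [ 0.14 -0.16  1.87 -0.    1.42  1.83] w 0.21489516781298917
```

Gripped (20 mm). The 17 N upward force comes from gripping before the last few mm of lowering, so I'll relieve it and slide.

```bash
python3 -m pendant '[0,0,-0.03,0,0,0,0, 0,-0.1,-0.03,0,0,0,0, 0,-0.2,-0.03,0,0,0,0, 0,-0.3,-0.03,0,0,0,0, 0,-0.4,-0.03,0,0,0,0]' 20
python3 -m pendant '[0,-0.03,0,0,0,0,0, 0,-0.06,0,0,0,0,0, 0,-0.06,0,0,0,0,0]'
python3 -c "
from h import *
go([.5222+.1167*.06,.1011+.0596,.139],Rt(-ey))"
```

```text
time: 4.85
tcp_pos: [0.5281, 0.1487, 0.1397]
orientation: [[-0.119, 0.0, 0.993], [-0.993, -0.001, -0.119], [0.001, -1.0, 0.0]]
force: [6.5, -4.3, -7.1]
grip_width: 0.214
time: 5.15
tcp_pos: [0.5286, 0.1524, 0.1398]
orientation: [[-0.12, -0.001, 0.993], [-0.993, -0.008, -0.12], [0.009, -1.0, -0.0]]
force: [-0.1, -32.3, -0.2]
grip_width: 0.213
t 5.15 tcp [0.5286 0.1524 0.1398] shift [-0.069  0.006 -0.004] turn [ 0.    -0.001  0.003] F [ -0.1 -32.3  -0.2] q [ 0.24 -0.11  1.83 -0.01  1.43  1.93] w 0.2131500397715989
```

Force rose to 32 N after ~51 mm of travel, which suggests the end stop. Easing off, holding and looking.

```bash
python3 -m pendant '[0,0.025,0,0,0,0,0, 0,0.025,0,0,0,0,0, 0,0.025,0,0,0,0,0]'
python3 -c "
from h import *
go([.5222+.1167*.06,.1011+.0596,.139],Rt(-ey)); save('wrist','pics/w3.png')"
```

```text
time: 5.45
tcp_pos: [0.5285, 0.1517, 0.1398]
orientation: [[-0.119, -0.0, 0.993], [-0.993, -0.002, -0.119], [0.002, -1.0, 0.0]]
force: [4.0, -9.6, -4.2]
grip_width: 0.21
t 5.45 tcp [0.5285 0.1517 0.1398] shift [-0.075  0.007 -0.003] turn [-0.    -0.001  0.001] F [ 4.  -9.6 -4.2] q [ 0.23 -0.11  1.83 -0.    1.42  1.93] w 0.21025153485726622
```

View pics/w3.png

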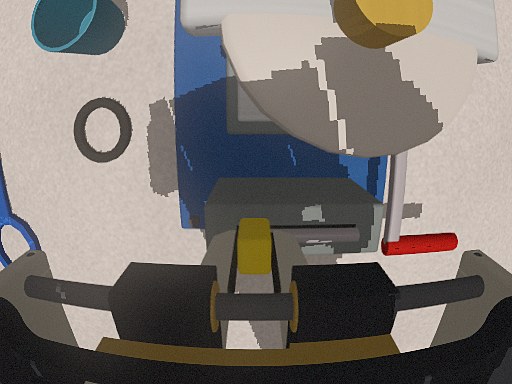

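```bash
python3 -m pendant '[45,0,0,0,0,0,0, 45,0,0,0,0,0,0, 45,0,0,0,0,0,0, 45,0,-0.3,0,0,0,0, 45,0,-0.6,0,0,0,0]'
python3 -m pendant '[45,0,-0.4,0,0,0,0, 45,0,-0.8,0,0,0,0, 45,0,-0.8,0,0,0,0]'
python3 -c "
from h import *
go([.48,.0,.3],Rt(ex)); save('wrist','pics/w4.png')
im,W=worldw('pics/w4.npz')
hsv=cv2.cvtColor(im,cv2.COLOR_RGB2HSV).astype(int); H,S,V=[hsv[...,i] for i in range(3)]
m=(H>18)&(H<35)&(S>120)&(W[...,2]>.125)&(W[...,2]<.145)&(W[...,0]<.56)&(W[...,0]>.49)
t=W[m];print('yel top',len(t),t.mean(0),t.min(0),t.max(0))"
```

```text
time: 6.0
tcp_pos: [0.5278, 0.1529, 0.2127]
orientation: [[-0.119, -0.002, 0.993], [-0.993, -0.0, -0.119], [0.001, -1.0, -0.002]]
force: [-0.5, 0.8, 0.4]
grip_width: 0.482
time: 6.3
tcp_pos: [0.5294, 0.1533, 0.3158]
orientation: [[-0.119, 0.009, 0.993], [-0.993, 0.002, -0.119], [-0.003, -1.0, 0.008]]
force: [-0.4, 0.2, -0.6]
grip_width: 0.484
t 6.3 tcp [0.5294 0.1533 0.3158] shift [ 1.317  0.125 -0.258] turn [-0.003 -0.501  0.001] F [-0.4  0.2 -0.6] q [ 0.24 -0.17  1.6   0.    1.71  1.93] w 0.4838160014847197
yel top 357 [0.52835557 0.15148798 0.1341679 ] [0.51557913 0.1412271  0.12512373] [0.53986571 0.16180952 0.13641107]
```

View pics/w4.png

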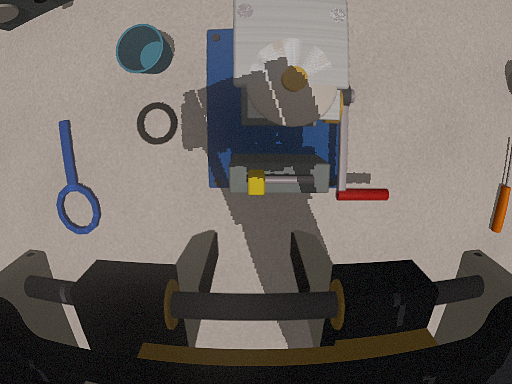

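The grip is now at the left end of the slot, 52 mm from its start, and the bolt is clear of the lever. Next is the lever.

```bash
python3 -m pendant '[45,0.3,0.1,-0.05,0,-0.05,0, 60,0.5,0.1,-0.1,0,-0.1,0, 60,0.7,0.1,-0.2,0,-0.15,0, 60,0.95,0.1,-0.2,0,-0.2,0, 60,0.95,0.1,-0.2,0,-0.24,0]'
python3 -c "
from h import *
go([.48,.0,.25],Rt(ex))"
```

```text
time: 6.85
tcp_pos: [0.4902, 0.0403, 0.2955]
orientation: [[0.593, -0.001, 0.805], [-0.805, -0.001, 0.593], [-0.0, -1.0, -0.001]]
force: [1.1, -0.1, 0.4]
grip_width: 0.643
t 6.85 tcp [0.4902 0.0403 0.2955] shift [ 0.22   0.379 -0.268] turn [ 0.    -0.261 -0.   ] F [ 1.1 -0.1  0.4] q [ 0.03 -0.3   1.73 -0.    1.7   0.97] w 0.6427664782336351
```

```bash
python3 -m pendant '[60,0.1,0.1,-0.13,0,-0.05,0, 60,0.22,0.2,-0.27,0,-0.1,0, 60,0.22,0.38,-0.27,0,-0.15,0, 60,0.22,0.38,-0.27,0,-0.2,0, 60,0.22,0.38,-0.27,0,-0.24,0]'
python3 -m pendant '[60,0,0,0,0,-0.022,0, 60,0,0,0,0,-0.022,0]'
python3 -c "
from h import *
save('wrist','pics/w5.png')
im,W=worldw('pics/w5.npz')
hsv=cv2.cvtColor(im,cv2.COLOR_RGB2HSV).astype(int); H,S,V=[hsv[...,i] for i in range(3)]
v,u=np.mgrid[0:384,0:512]
m=((H<8)|(H>172))&(S>130)&(W[...,2]>.055)&(W[...,2]<.09)&(W[...,0]<.51)&(W[...,0]>.45)&(abs(W[...,1])<.06)
t=W[m];print('red',len(t),t.mean(0),np.percentile(t,[1,99],axis=0)); print(np.linalg.svd(t-t.mean(0))[2][0])
go([.480,.0,.15],Rt(ex))"
```

```text
time: 7.35
tcp_pos: [0.4798, 0.002, 0.2489]
orientation: [[0.983, -0.003, 0.183], [-0.183, 0.0, 0.983], [-0.003, -1.0, -0.0]]
force: [1.0, -0.0, 0.3]
grip_width: 0.642
time: 7.55
tcp_pos: [0.48, 0.0022, 0.2497]
orientation: [[0.993, -0.002, 0.119], [-0.119, 0.0, 0.993], [-0.002, -1.0, 0.0]]
force: [-0.7, 0.7, -0.5]
grip_width: 0.646
red 940 [0.47953291 0.00421956 0.07146281] [[ 0.46879374 -0.03650448  0.06292193]
 [ 0.48934571  0.04046976  0.07453206]]
[ 0.10688849  0.99425943 -0.00479959]
t 7.6 tcp [0.4801 0.0022 0.2499] shift [ 0.002  0.832 -0.018] turn [-0.    -0.002 -0.   ] F [-0.4  0.6 -0.2] q [-0.05 -0.32  1.83  0.    1.64  0.07] w 0.6447070570278176
```

View pics/w5.png

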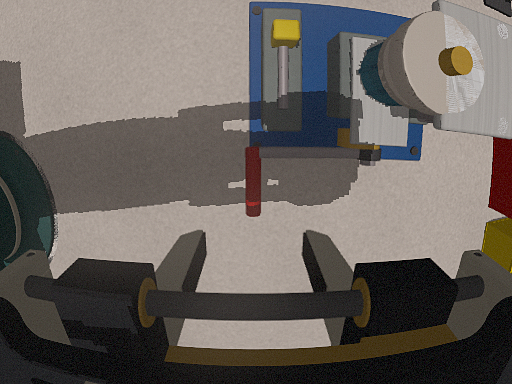

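Bar centred at x≈0.4795, directly under the jaws (red at (253,180), arm at (250–370,153)). Descending.

```bash
python3 -m pendant '[60,0,0.35,-0.018,0,0,0, 60,0,0.7,-0.018,0,0,0, 60,0,0.9,-0.018,0,0,0, 60,0,0.9,-0.018,0,0,0]'
python3 -c "
from h import *
go([.4797,.0,.066],Rt(ex))"
```

```text
time: 8.0
tcp_pos: [0.4785, 0.0001, 0.1391]
orientation: [[0.992, -0.006, 0.123], [-0.123, 0.0, 0.992], [-0.006, -1.0, -0.0]]
force: [-0.7, 0.4, 0.8]
grip_width: 0.645
t 8.0 tcp [4.785e-01 1.000e-04 1.391e-01] shift [0.014 0.609 0.001] turn [ 0.    -0.002 -0.002] F [-0.7  0.4  0.8] q [-0.05 -0.28  1.97  0.    1.45  0.07] w 0.6445340693779108
```

```bash
python3 -m pendant '[60,0.005,0.3,0,0,0,0, 60,0.005,0.58,0,0,0,0, 60,0.005,0.58,0,0,0,0]'
python3 -c "
from h import *
go([.4797,.0,.066],Rt(ex))"
```

```text
time: 8.3
tcp_pos: [0.4793, -0.0, 0.0708]
orientation: [[0.993, -0.005, 0.122], [-0.122, 0.0, 0.993], [-0.005, -1.0, -0.0]]
force: [-0.6, -0.2, 0.0]
grip_width: 0.64
t 8.3 tcp [ 0.4793 -0.      0.0708] shift [0.004 0.04  0.001] turn [ 0.    -0.002 -0.002] F [-0.6 -0.2  0. ] q [-0.05 -0.22  2.04  0.    1.33  0.07] w 0.6399069766779941
```

```bash
python3 -m pendant '[30,0.004,0.04,0,0,0,0, 20,0.004,0.04,0,0,0,0, 0,0.004,0.04,0,0,0,0, 0,0.004,0.04,0,0,0,0, 0,0.004,0.04,0,0,0,0]' 30
python3 -m pendant '[0,0,0,0,0,0,0, 0,0,0,0,0,0,0, 0,0,0,0,0,0,0, 0,0,0,0,0,0,0, 0,0,0,0,0,0,0]'
python3 -c "
from h import *
go([.4797,.0,.066],Rt(ex))
save('wrist','pics/w6.png')"
```

```text
time: 8.8
tcp_pos: [0.4815, -0.0002, 0.0692]
orientation: [[0.993, 0.001, 0.121], [-0.121, -0.0, 0.993], [0.001, -1.0, 0.0]]
force: [-1.0, -0.0, -1.0]
grip_width: 0.268
time: 9.3
tcp_pos: [0.4785, 0.0, 0.0673]
orientation: [[0.993, -0.007, 0.12], [-0.12, 0.0, 0.993], [-0.007, -1.0, -0.0]]
force: [-21.6, 1.0, 3.9]
grip_width: 0.182
t 9.3 tcp [0.4785 0.     0.0673] shift [0.01  0.011 0.001] turn [ 0.    -0.001 -0.002] F [-21.6   1.    3.9] q [-0.05 -0.22  2.05  0.    1.32  0.07] w 0.18168077992723095
```

View pics/w6.png

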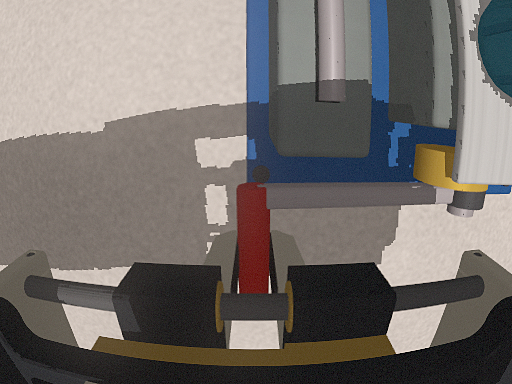

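Jaws closed on the bar (17 mm). The jaws are pulled ~3 mm off in x, so I'll take that up while starting the arc.

```bash
python3 -m pendant '[0,-0.012,-0.087,0,0,0,0, 0,0.011,-0.2,0,0,0,0, 0,0.045,-0.313,0,0,0,0, 0,0.09,-0.42,0,0,0,0, 0,0.118,-0.472,0,0,0,0]' 35
python3 -c "
from h import *
o=observe(); p=np.array(o['tcp_pos']); C=np.array([.4785,0,0])+.1396*ex; d=p-C
print('ang',np.arctan2(p[2]-.0565,-d@ex),'rad',np.hypot(p[2]-.0565,d@ex)); go([.4797,.0,.066],Rt(ex))"
```

```text
time: 9.85
tcp_pos: [0.4944, -0.002, 0.1266]
orientation: [[0.993, -0.003, 0.121], [-0.121, 0.0, 0.993], [-0.003, -1.0, -0.0]]
force: [-20.4, 0.4, 1.8]
grip_width: 0.182
ang 0.5161281327626182 rad 0.14206963504381065
t 9.85 tcp [ 0.4944 -0.002   0.1266] shift [-0.122  0.506  0.002] turn [ 0.    -0.001 -0.001] F [-20.4   0.4   1.8] q [-0.06 -0.23  1.96 -0.    1.42  0.07] w 0.1818748808710969
```

```bash
python3 -m pendant '[0,-0.02,0,0,0,0,0, 0,-0.02,0,0,0,0,0]' 35
python3 -c "
from h import *
go([.4797,.0,.066],Rt(ex)); save('wrist','pics/w7.png')"
```

```text
time: 10.05
tcp_pos: [0.4939, -0.0017, 0.1264]
orientation: [[0.993, 0.003, 0.121], [-0.121, -0.0, 0.993], [0.003, -1.0, 0.0]]
force: [4.4, -1.3, -2.3]
grip_width: 0.186
t 10.05 tcp [ 0.4939 -0.0017  0.1264] shift [-0.121  0.503  0.   ] turn [-0.    -0.001  0.001] F [ 4.4 -1.3 -2.3] q [-0.06 -0.24  1.96 -0.    1.42  0.07] w 0.18578283890376573
```

View pics/w7.png

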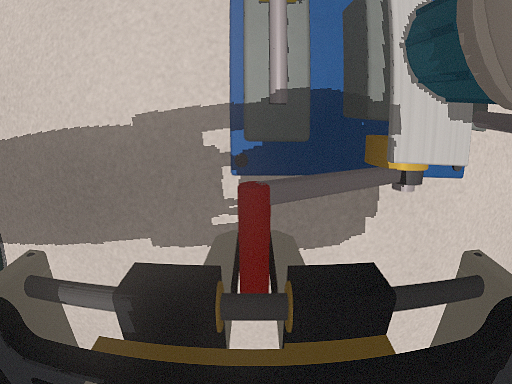

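```bash
python3 -m pendant '[0,0.089,-0.137,0,0,0,0, 0,0.2,-0.267,0,0,0,0, 0,0.29,-0.344,0,0,0,0, 0,0.385,-0.412,0,0,0,0, 0,0.385,-0.412,0,0,0,0]'
python3 -c "
from h import *
go([.6165,-.0165,.195],Rt(ex))"
```

```text
time: 10.6
tcp_pos: [0.5391, -0.0074, 0.1787]
orientation: [[0.993, 0.0, 0.121], [-0.121, -0.0, 0.993], [0.0, -1.0, -0.0]]
force: [-23.7, 0.5, 30.7]
grip_width: 0.185
t 10.6 tcp [ 0.5391 -0.0074  0.1787] shift [ 0.65  -0.136  0.002] turn [ 0.    -0.001  0.   ] F [-23.7   0.5  30.7] q [-0.06 -0.16  1.81 -0.    1.49  0.06] w 0.18516141691734792
```

```bash
python3 -c "
from h import *
from scipy.optimize import least_squares
P=np.array([[.4785,0,.0673],[.4944,-.002,.1266],[.4939,-.0017,.1264],[.5391,-.0074,.1787]])
U=np.c_[(P-P[0])@ex,P[:,2]]
for r in(.14,None):
    f=(lambda c:np.hypot(*(U-c[:2]).T)-(r or c[2])); s=least_squares(f,[.139,.056,.14]); c=s.x; print(c,f(c),np.arctan2(U[:,1]-c[1],c[0]-U[:,0]),(P[0]+c[0]*ex))
"
```

```text
[0.14021823 0.06292297 0.14      ] [ 2.86534253e-04 -4.33583124e-04 -5.11677182e-05  2.56938301e-04] [0.03120572 0.47377526 0.47077054 0.97102346] [ 0.61776064 -0.01635936  0.0673    ]
[0.14452594 0.06052334 0.14468544] [-7.12876024e-07 -1.90873865e-04  1.91026561e-04  5.60180917e-07] [0.04685458 0.4749513  0.47204568 0.95580807] [ 0.62203892 -0.01686195  0.0673    ]
```

The measured points show the bar's arc sits ~6 mm higher in TCP terms than I assumed. Correcting outward and carrying on.

```bash
python3 -m pendant '[0,-0.02,-0.03,0,0,0,0, 0,0.11,-0.105,0,0,0,0, 0,0.272,-0.173,0,0,0,0, 0,0.441,-0.215,0,0,0,0, 0,0.441,-0.215,0,0,0,0]'
python3 -c "
from h import *
go([.6178,-.0164,.203],Rt(ex))"
```

```text
time: 11.1
tcp_pos: [0.5932, -0.0139, 0.2032]
orientation: [[0.993, 0.003, 0.121], [-0.121, -0.0, 0.993], [0.003, -1.0, -0.0]]
force: [-4.8, -0.7, 14.3]
grip_width: 0.183
t 11.1 tcp [ 0.5932 -0.0139  0.2032] shift [0.206 0.002 0.004] turn [ 0.    -0.001  0.001] F [-4.8 -0.7 14.3] q [-0.07 -0.05  1.67 -0.    1.52  0.05] w 0.18329916769129068
```

```bash
python3 -m pendant '[0,0.1,-0.024,0,0,0,0, 0,0.18,-0.03,0,0,0,0, 0,0.206,-0.03,0,0,0,0, 0,0.206,-0.03,0,0,0,0]'
python3 -c "
from h import *
go([.6178,-.0164,.203],Rt(ex)); save('wrist','pics/w8.png'); save('scene','pics/s8.png'); save('top','pics/t8.png')
z=np.load('pics/s8.npz')['im']; cv2.imwrite('pics/s8z.png',cv2.resize(z[90:230,190:350],None,fx=5,fy=4)[:,:,::-1])"
```

```text
time: 11.5
tcp_pos: [0.6162, -0.0167, 0.2055]
orientation: [[0.993, 0.001, 0.121], [-0.121, -0.0, 0.993], [0.001, -1.0, -0.0]]
force: [-4.4, -0.5, 6.1]
grip_width: 0.181
t 11.5 tcp [ 0.6162 -0.0167  0.2055] shift [0.013 0.021 0.004] turn [ 0.    -0.001  0.   ] F [-4.4 -0.5  6.1] q [-0.07 -0.    1.62 -0.    1.53  0.05] w 0.1811415643926997
```

View pics/w8.png

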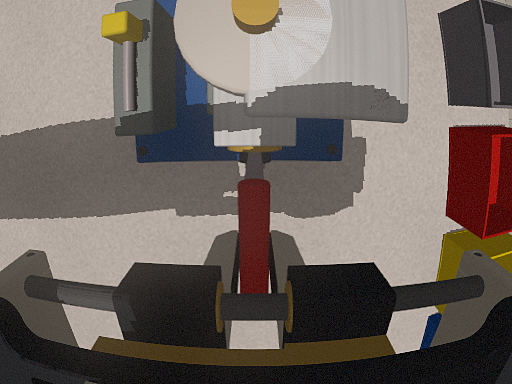

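View pics/s8z.png

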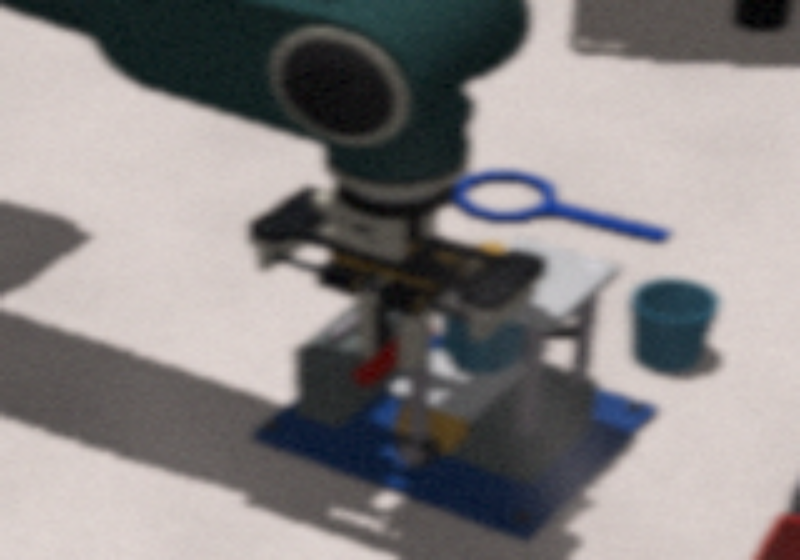

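The bar (254,230) now stands over the cam hub and arm (255,165), and the yellow grip is still at its stop end. Estimating the angle precisely.

```bash
python3 -c "
from h import *
from scipy.optimize import least_squares
P=np.array([[.4785,0,.0673],[.4944,-.002,.1266],[.4939,-.0017,.1264],[.5391,-.0074,.1787],[.5932,-.0139,.2032],[.6162,-.0167,.2055]])
U=np.c_[(P-P[0])@ex,P[:,2]]
for r in(.14,None):
    f=(lambda c:np.hypot(*(U-c[:2]).T)-(r or c[2])); s=least_squares(f,[.139,.056,.14]); c=s.x; print(c,f(c).round(4),np.arctan2(U[:,1]-c[1],c[0]-U[:,0]))
im,W=worldw('pics/w8.npz')
hsv=cv2.cvtColor(im,cv2.COLOR_RGB2HSV).astype(int); H,S,V=[hsv[...,i] for i in range(3)]
v,u=np.mgrid[0:384,0:512]
m=((H<8)|(H>172))&(S>130)&(abs(u-254)<20)&(v>175)&(v<300)&(W[...,2]>.15)
t=W[m]; t=t[t[:,2]>.185]; A=(t-P[0])@ex; print('bar u',np.percentile(A,[2,50,98]),np.percentile(t[:,2],[2,50,98]))
for r in range(152,180,3):
    c=range(230,285,4); print(r,[(k,round(float((W[r,k]-P[0])@ex),3),round(float(W[r,k,2]),3)) for k in range(238,274,5)])
im,W=worldw('pics/w5.npz')
for r in range(138,168,3): print(r,[(k,round(float((W[r,k]-P[0])@ex),3),round(float(W[r,k,2]),3)) for k in range(355,388,4)])
"
```

```text
[0.14109486 0.06498447 0.14      ] [ 0.0011 -0.0006 -0.0002 -0.0009  0.0006  0.0005] [0.01640969 0.45774868 0.45478519 0.95745184 1.38795834 1.55381148]
[0.14550815 0.0602394  0.14567196] [ 0.     -0.0002  0.0002 -0.0002  0.0004 -0.0003] [0.04848572 0.47359975 0.47071767 0.9514198  1.36415238 1.52401706]
bar u [0.13112043 0.13942698 0.14770765] [0.19425165 0.20142894 0.20347535]
152 [(238, 0.121, 0.011), (243, 0.129, 0.066), (248, 0.134, 0.08), (253, 0.139, 0.083), (258, 0.143, 0.083), (263, 0.148, 0.068), (268, 0.153, 0.062), (273, 0.162, 0.011)]
155 [(238, 0.121, 0.012), (243, 0.129, 0.066), (248, 0.135, 0.099), (253, 0.139, 0.101), (258, 0.143, 0.101), (263, nan, nan), (268, 0.153, 0.062), (273, 0.162, 0.01)]
158 [(238, 0.121, 0.01), (243, 0.129, 0.066), (248, 0.135, 0.116), (253, 0.139, 0.117), (258, 0.143, 0.117), (263, 0.148, 0.066), (268, 0.154, 0.061), (273, 0.162, 0.011)]
161 [(238, 0.12, -0.002), (243, 0.129, 0.066), (248, 0.135, 0.131), (253, 0.139, 0.132), (258, 0.143, 0.131), (263, 0.148, 0.067), (268, 0.154, 0.063), (273, 0.163, -0.002)]
164 [(238, 0.12, -0.002), (243, 
[... 2238 characters left out ...]
 0.068), (371, 0.138, 0.07), (375, 0.144, 0.069), (379, 0.15, 0.066), (383, 0.181, 0.011), (387, 0.188, 0.01)]
159 [(355, 0.143, -0.001), (359, 0.126, 0.061), (363, 0.129, 0.066), (367, 0.134, 0.069), (371, 0.139, 0.069), (375, 0.144, 0.069), (379, 0.15, 0.066), (383, 0.182, 0.009), (387, 0.189, 0.008)]
162 [(355, 0.144, -0.003), (359, 0.13, 0.051), (363, 0.132, 0.061), (367, 0.136, 0.065), (371, 0.141, 0.064), (375, 0.175, -0.003), (379, 0.181, -0.002), (383, 0.188, -0.002), (387, 0.194, -0.001)]
165 [(355, 0.144, -0.001), (359, 0.15, -0.001), (363, 0.133, 0.059), (367, 0.136, 0.064), (371, 0.141, 0.064), (375, 0.149, 0.059), (379, 0.182, -0.001), (383, 0.188, -0.001), (387, 0.195, -0.003)]
```

The arm's centreline is at a constant u=0.139 from z=0.08 to 0.19, so it is vertical to a few hundredths of a rad. Holding and confirming stability.

```bash
python3 -m pendant '[0,0,0,0,0,0,0, 0,0,0,0,0,0,0, 0,0,0,0,0,0,0, 0,0,0,0,0,0,0, 0,0,0,0,0,0,0]' 35
python3 -m pendant '[0,0,0,0,0,0,0, 0,0,0,0,0,0,0, 0,0,0,0,0,0,0, 0,0,0,0,0,0,0, 0,0,0,0,0,0,0]' 35
python3 -c "
from h import *
save('wrist','pics/w9.png'); im,W=worldw('pics/w9.npz'); P0=np.array([.4785,0,.0673])
for r in range(155,180,5):
    q=[float((W[r,k]-P0)@ex) for k in range(235,275) if W[r,k,2]>.09]; print(r,np.mean(q),len(q))
hsv=cv2.cvtColor(im,cv2.COLOR_RGB2HSV).astype(int); H,S,V=[hsv[...,i] for i in range(3)]
m=(H>18)&(H<35)&(S>120)&(W[...,2]>.13)&(W[...,2]<.14)&(W[...,0]<.56)&(W[...,0]>.49)
t=W[m];print('yel',len(t),t.mean(0)); 
a,Wt=world('pics/top1.npz');save('top','pics/t9.png')
"
```

```text
time: 12.15
tcp_pos: [0.6161, -0.0167, 0.2055]
orientation: [[0.993, 0.001, 0.121], [-0.121, -0.0, 0.993], [0.001, -1.0, -0.0]]
force: [-3.9, -0.8, 6.2]
grip_width: 0.181
time: 12.65
tcp_pos: [0.6161, -0.0167, 0.2055]
orientation: [[0.993, 0.001, 0.121], [-0.121, -0.0, 0.993], [0.001, -1.0, -0.0]]
force: [-3.8, -0.7, 6.1]
grip_width: 0.185
155 0.13966407786165858 13
160 0.13961468313575928 15
165 0.13922108006904615 16
170 0.1392165282933075 18
175 0.13921758342242874 20
yel 620 [0.52857119 0.15005299 0.13430538]
```

View pics/t9.png

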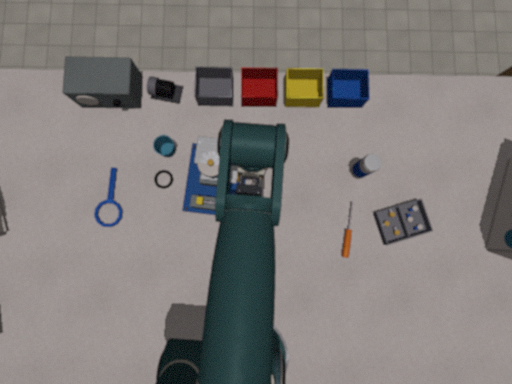

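Bystanders are unmoved (bowl (165,146), ring (164,180), can (366,165), tray (402,221), same as at the start). The hold is steady, so I'm handing in.

```bash
python3 -c "
from bench import *
print(sign_off())"
```

```text
the job is handed in; nothing more can be done
None
```

I slid the yellow lock grip to its end stop, then swung the red lever straight up. I handed the job in at about 12.7 s with the gripper still holding the handle; no verdict is reported.

- **Lock:** I can't read the joint value. The grip moved about 52 mm, not the full 60. I took that as having started about 8 mm along, because the force jumped to 32 N there, well above the 2.5 N sliding friction. After I let go, the bolt was clear of the lever. A later wrist view put the grip at y = 0.150 m, against 0.1515 m in the earlier one. I took the difference as measurement error.
- **Lever:** The last wrist depth image shows the arm's centreline vertical to within about 0.03 rad. A circle fitted to the measured tool positions gave 1.52–1.55 rad. I did not measure the bowl's lift separately.
- **Hold:** Grip force was set to 35 N, with the fingers stopped on the bar at about 17 mm. The pose did not move over the last second, and the force on the tool was about 7 N. The bar sits about 10 mm below the grasp point but still between the fingers.
- **Forces on the way:** My first estimate of the arc was about 6 mm low, so the force reached about 39 N partway up, and I corrected it there.
- **Other items:** All of them appear unmoved in the final overhead picture.

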